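# Load a power brick into the sprung dispenser

### The job

Top up the sprung dispenser of power bricks: lay the loose black brick flat on top of the one already inside, lengthwise between the two orange catches, and press the pile down against the spring until both catches snap closed over the new brick and hold it. Let go and leave the other things on the bench where they are.

Things in the scene. Friction and masses are not known exactly. Their poses are not given: they have to be found in the camera images.
- magazine: Grey open-topped dispenser fixed to the bench on a blue base 100 x 176 x 12 mm. Origin: centre of its underside, z up; y runs along the bricks it holds, from catch to catch. Inner faces: end walls y = +-52 mm, corner legs x = +-35 mm (2 to 3 mm play). Long sides open for fingers at y -38 to +38 mm, all the way down. Turned up to 0.35 rad.
- mouth (a point): Centre of the dispenser's opening, 102 mm above the bench, level with the undersides of the orange catch lips: the top of the uppermost loaded brick is held here. Around it the corner legs rise to 121 mm and the end walls beside the catches to 134 mm above the bench, tops flared out about 5 mm as a lead-in.
- platform (a joint): White sprung platform under the pile, in m, growing as it sinks: 0 with one brick held (platform top 68 mm above the bench), 0.034 with two, 0.046 bottom stop, -0.026 empty. 250 N/m; the press, catches included, builds up to about 15 N. Press the new brick's top 3 to 5 mm below the mouth; once freed the spring lifts it against the catches.
- catch_left (a joint): Orange sprung catch at the dispenser's +y end, in m: 0 closed, its lip 5 mm over the end of the brick below; 0.010 fully out. Lip 24 mm wide, 18 mm high, flat underside, steep sloping top: a brick pressed down pushes it outward by itself, and it snaps back once the brick's top is below it. A brick merely laid in rests on the slopes.
- catch_right (a joint): The same at the -y end.
- brick_loose: Loose black power brick, a rounded box 64 mm (its x) x 100 mm (its y) x 34 mm high, 0.25 kg, lying flat on the bench. Origin: centre of its underside, z up. Take it across the 64 mm width. Either end may point forward.
- brick_stored: An identical brick already in the dispenser, pressed up against the catches by the platform; its underside (origin) is 68 mm above the bench at the start and 34 mm once the second brick is loaded on it.
- sample_carton: Bystander: brown cardboard carton 69 x 133 x 60 mm, origin at the centre of its underside.
- brush: Bystander: wooden-handled brush 140 mm long, 21 mm thick, lying between the dispenser and the loose brick; origin at the centre of its underside.
- masking_roll: Bystander: cream roll of tape, 100 mm across, 24 mm high, lying flat; origin at the centre of its underside.
- tape_gun_red: Bystander: red hand tape dispenser, 262 mm long, 92 mm high, lying at the right; origin at its underside.
Not all that is in view belongs to the job. Leave any blue or red look-alike of the brick_loose alone.

How it is judged:
By the outcome, as a careful person would: the job done as asked, in the order asked, and still so for the second after the job is handed in, with the robot touching nothing.
It also fails if it takes over 42 s, if anything falls off the work surface, if the arm or the gripper's body presses on something with over 40 N, if the wrist force passes 120 N, or if a joint passes its speed limit or range.

### The arm

A 6-joint arm with a two-finger parallel gripper is mounted at the origin on a cart in front of the work surface, level with it; the furniture and walls round the work are solid. World frame = base frame: x ahead of the robot, y to its left, z up, the work surface at z = 0. Lengths are in m, angles in rad, forces in N, time in s.
With the tool pointing down it reaches from about 0.325 to 0.85 m from the base axis. Payload 15.5 kg.
Tool frame: the origin (TCP) lies midway between the tips of the shut fingers; the grasp point (between the pads) lies 19 mm behind it; x points along the fingers, y is the direction in which the jaws open and shut, and the axes are right-handed (so a half turn about x gives the same grasp; the last joint's range is limited). The gripper opens to 91 mm and grips with 3 to 60 N. Pads are 32 mm wide; open, the fingers measure 118 mm over their backs; the gripper's body (76 mm by 178 mm) begins 60 mm behind the grasp point.
Start: joints at [-1.238, 0.494, 1.345, -0, 1.302, -0.096], TCP at [0.259, -0.569, 0.214] pointing down, gripper open.
Joint ranges: [-2.91, 2.91], [-0.82, 2.16], [0.22, 2.67], [-1.22, 4.37], [0.12, 2.79], [-3.08, 3.08]. Speed limits (rad/s): [1.89, 1.89, 2.57, 3.01, 3.01, 3.01].

### API

Orientations are given as a rotation vector (axis times angle).
In Python, from station import arm gives the robot as it stands.
- The arm moves only by the tool apply_moves, never from a script. Its argument "increments" is one flat list of numbers, 5 for each row, row after row: the opening, from 0 (shut) to 1 (fully open), then the shift along the tool's x, y, z in cm, then the turn about the tool's x in rad. A call has 1 to 12 rows; each row shifts and turns the commanded pose from where the row before left it, along the tool's axes as they then stand; what a row does not reach is not made up. A row lasts 1/10 s, in which the tool goes at most 50 mm and 8.59 degrees, less where a joint would pass 70% of its speed; a pose out of reach is approached as far as the arm can. A call is refused whole if a number of a shift passes 5 or a number of a turn 0.15, either way. A call with a gripper value outside its range is refused whole. The fingers move at their own pace and stop on an object; "squeeze" is the grip in N (left out, the last holds). Time passes only in rows, so rows that do not move let the fingers close. It gives the time, the measured TCP pose, the force and the opening at its end, in the units of the state.
- arm.read_state(): the state, without advancing time (a new reading comes with each control period).
- arm.get_image(name): name is "side" or "top"; returns a dict with "color" (400x640x3 uint8, red, green, blue), "depth" (400x640 float32, m along the optical axis (not along the pixel's ray), 0 where there is no reading), "camera_matrix" (3x3 intrinsics, pixels), "distortion" ([k1, k2, p1, p2, k3] as OpenCV has them; the pictures are not rectified), "view" (4x4, takes a point from world to camera coordinates). Camera axes: x right, y down, z forward; pixel columns grow to the right and rows downward; lengths in m; the calibration is good to about 2 mm. A picture is of the moment at which its call begins.
- arm.hand_in(): hands the job in, once; it reports no verdict.
The state is a dict: "t": time; "q": joint angles; "qd": joint speeds; "joint_torque": joint torques, N m; "eef_pos": TCP position; "ee_rot": TCP orientation; "wrist_force": force on the tool from outside, world axes, zero at the start; "moment": the same for the moment, N m; "grip_width": finger opening in m.
Only numpy, scipy, OpenCV 4.12 (cv2) and the standard library are available. Lean on these libraries where they do the work, as an engineer would, in place of code of your own. Each camera call takes 0.05 s, during which the arm holds its last target. There are 200 camera calls.

## Working session

There is one attempt and no reset: what is moved stays moved. The work goes in short steps, Python scripts to look and compute and a tool call to move; the robot and the scene stay as the last step left them, time stands still between calls to the robot, and variables do not carry over. Pictures are saved under pics/ and viewed, about 8 in all and at most 12, crops included, and the job is handed in when it is done.

Besides the shell and the picture viewer there is one more tool, called after "Call:" as name(argument=value, ...), one argument or row to a line, values as JSON. apply_moves: Moves the arm, as the interface text tells. Its arguments: {"type":"object","properties":{"increments":{"type":"array","items":{"type":"number"}},"squeeze":{"type":"number"}},"required":["increments"]}

```bash
mkdir -p pics; ls; python3 - <<'E'
from station import arm
import cv2,numpy as np
for n in("top","side"):
    d=arm.get_image(n); cv2.imwrite(f"pics/{n}0.png",d["color"][:,:,::-1]); np.savez(f"{n}0.npz",**d)
    print(n,d["camera_matrix"].round(1).tolist(),d["distortion"],np.round(d["view"],3).tolist())
print(arm.read_state())
E
```

```text
pics
top [[466.1, 0.0, 322.3], [0.0, 466.1, 203.6], [0.0, 0.0, 1.0]] [-0.12509258  0.          0.          0.          0.        ] [[-0.012, -1.0, 0.011, -0.08], [-0.998, 0.011, -0.062, 0.588], [0.062, -0.011, -0.998, 1.49], [0.0, 0.0, 0.0, 1.0]]
side [[420.0, 0.0, 326.1], [0.0, 420.0, 204.7], [0.0, 0.0, 1.0]] [-0.03876249  0.          0.          0.          0.        ] [[-0.933, -0.359, -0.023, 0.54], [-0.227, 0.635, -0.738, 0.255], [0.28, -0.684, -0.674, 0.933], [0.0, 0.0, 0.0, 1.0]]
{'t': 0.1, 'q': array([-1.23848902e+00,  4.94100399e-01,  1.34606465e+00, -9.09879401e-07,
        1.30247874e+00, -9.55249261e-02]), 'qd': array([-0.00052618, -0.00232381, -0.00303815,  0.0012622 , -0.00082542,
       -0.00156923]), 'joint_torque': array([-8.35867177e-04, -8.80246782e+01, -3.82545018e+01,  7.07915146e-02,
        4.83552378e-02, -2.63420918e-05]), 'eef_pos': array([ 0.25919166, -0.5683567 ,  0.21341225]), 'ee_rot': array([ 1.98534574,  0.43238443, -1.98559976]), 'wrist_force': array([-0.00148105,  0.45829264, -0.70361378]), 'moment': array([ 0.07514098,  0.01556744, -0.01835673]), 'grip_width': 0.09133013903932645}
```

View pics/top0.png

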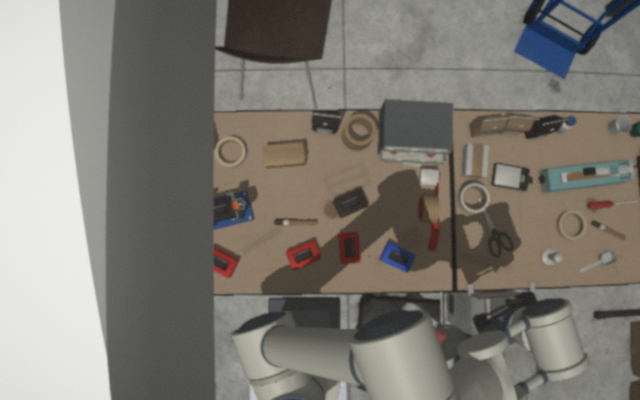

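View pics/side0.png

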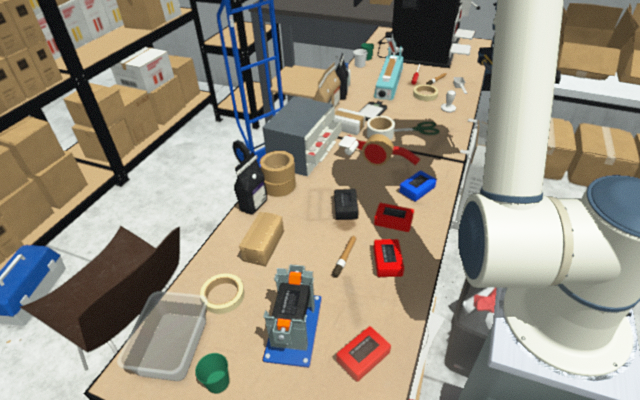

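Candidates for the loose brick: black block side (345,204) / top (350,202); red look-alikes side (395,216), (388,257), (363,352); blue one side (418,185); the stored brick in the dispenser at side (292,300); dark gadget at side (250,185). By description I choose the black block at side (345,204). Next come a close crop and the measurements.

```bash
cat > h.py <<'E'
import numpy as np,cv2
def cloud(d):
    K,D,V=d["camera_matrix"],d["distortion"],d["view"]
    v,u=np.mgrid[:400,:640]
    p=cv2.undistortPoints(np.stack([u,v],-1).reshape(-1,1,2).astype(float),K,D).reshape(400,640,2)
    z=d["depth"].astype(float)
    c=np.dstack([p*z[...,None],z])
    w=(c-V[:3,3])@V[:3,:3]
    w[z==0]=np.nan
    return w
def px(d,P):
    V=d["view"]; r=cv2.Rodrigues(V[:3,:3])[0]
    return cv2.projectPoints(np.asarray(P,float).reshape(-1,1,3),r,V[:3,3],d["camera_matrix"],d["distortion"])[0].reshape(-1,2)
E
python3 - <<'E'
from h import *
T=np.load("top0.npz");S=np.load("side0.npz")
wt,ws=cloud(T),cloud(S)
print("brick px world",wt[202,350],ws[204,345],"table",wt[180,310],ws[240,400-90])
def rect(w,m,lo,hi,n):
    q=w[m&(w[...,2]>lo)&(w[...,2]<hi)]
    r=cv2.minAreaRect(q[:,:2].astype(np.float32)); print(n,len(q),r,"z",np.percentile(q[:,2],[5,50,95]).round(4))
c=ws[204,345]
for w,n in((wt,"top"),(ws,"side")):
    m=np.linalg.norm(w[...,:2]-c[:2],axis=-1)<.085
    rect(w,m,.027,.05,n+" bricktop"); rect(w,m,.012,.05,n+" brick all")
for w,I,n in((wt,T,"top"),(ws,S,"side")):
    h=cv2.cvtColor(I["color"],cv2.COLOR_RGB2HSV)
    mm=np.linalg.norm(w[...,:2]-ws[300,292][:2],axis=-1)<.16
    blue=mm&(h[...,0]>100)&(h[...,0]<125)&(h[...,1]>150)
    rect(w,blue,.004,.025,n+" base")
    og=mm&(h[...,0]<20)&(h[...,0]>5)&(h[...,1]>200)
    print("orange",og.sum()); 
    k,l,s,cc=cv2.connectedComponentsWithStats(og.astype(np.uint8))
    for i in range(1,k):
        if s[i,4]>10: print(cc[i],s[i,4],np.nanmedian(w[l==i],0))
a=cv2.resize(S["color"][160:380,225:425],None,fx=2.6,fy=2.6,interpolation=3)
b=cv2.resize(T["color"][170:240,200:380],(520,202),interpolation=3)
cv2.imwrite("pics/crop1.png",a[:,:,::-1])
E
```

```text
brick px world [ 0.58958175 -0.17524149  0.04299673] [ 0.58214104 -0.15787828  0.03379881] table [ 0.66674908 -0.04777226 -0.0041904 ] [ 0.63432265 -0.02359612  0.00264937]
top bricktop 623 ((0.5885146856307983, -0.17772436141967773), (0.06512879580259323, 0.09992063790559769), 23.302268981933594) z [0.0296 0.0352 0.0408]
top brick all 633 ((0.5675468444824219, -0.1871267706155777), (0.11113899201154709, 0.10032163560390472), 23.636966705322266) z [0.0291 0.0351 0.0408]
side bricktop 553 ((0.5861109495162964, -0.1779388189315796), (0.06476862728595734, 0.10543432831764221), 22.953018188476562) z [0.03   0.0339 0.0365]
side brick all 652 ((0.5860673785209656, -0.17743322253227234), (0.06496334075927734, 0.10624660551548004), 23.11236000061035) z [0.0173 0.0336 0.0363]Traceback (most recent call last):
  File "<stdin>", line 16, in <module>
  File "<stdin>", line 7, in rect
    return _quantile_unchecked(
        a, q, axis, out, overwrite_input, method, keepdims, weights)
    return _ureduce(a,
                    func=_quantile_ureduce_func,
    ...<5 lines>...
                    overwrite_input=overwrite_input,
                    method=method)
    r = func(a, **kwargs)
    result = _quantile(arr,
                       quantiles=q,
    ...<2 lines>...
                       out=out,
                       weights=wgt)
    slices_having_nans = np.isnan(arr[-1, ...])
                                  ~~~^^^^^^^^^
IndexError: index -1 is out of bounds for axis 0 with size 0
```

```bash
python3 - <<'E'
from h import *
T=np.load("top0.npz");S=np.load("side0.npz")
wt,ws=cloud(T),cloud(S)
def rect(w,m,lo,hi,n):
    q=w[m&(w[...,2]>lo)&(w[...,2]<hi)]
    if len(q)<5: print(n,len(q));return
    r=cv2.minAreaRect(q[:,:2].astype(np.float32)); print(n,len(q),r,"z",np.percentile(q[:,2],[5,50,95]).round(4))
print("seed",ws[300,292])
for w,I,n in((wt,T,"top"),(ws,S,"side")):
    h=cv2.cvtColor(I["color"],cv2.COLOR_RGB2HSV)
    mm=np.linalg.norm(w[...,:2]-ws[300,292][:2],axis=-1)<.16
    blue=mm&(h[...,0]>98)&(h[...,0]<128)&(h[...,1]>110)
    print(n,mm.sum(),blue.sum())
    rect(w,blue,-.01,.03,n+" base")
    og=mm&(h[...,0]<20)&(h[...,0]>5)&(h[...,1]>190)
    k,l,s,cc=cv2.connectedComponentsWithStats(og.astype(np.uint8))
    for i in range(1,k):
        if s[i,4]>10: print(n,"orange",cc[i],s[i,4],np.nanmedian(w[l==i],0))
    for lo,hi in((.094,.106),(.114,.124),(.128,.14)): rect(w,mm,lo,hi,n+f" z{lo}")
# brush, carton heights near
a=cv2.resize(S["color"][160:380,225:425],None,fx=2.6,fy=2.6,interpolation=3)
cv2.imwrite("pics/crop1.png",a[:,:,::-1])
E
```

```text
seed [0.5649959  0.22680989 0.10015686]
top 4999 184
top base 184 ((0.5373613834381104, 0.20372213423252106), (0.035694561898708344, 0.13177527487277985), 26.406728744506836) z [0.008  0.0133 0.0185]
top z0.094 377 ((0.5751031041145325, 0.19986878335475922), (0.0746881291270256, 0.10262421518564224), 7.604743003845215) z [0.0971 0.1025 0.1055]
top z0.114 98 ((0.5815876126289368, 0.17368903756141663), (0.08299188315868378, 0.04621685668826103), 14.339007377624512) z [0.115  0.12   0.1236]
top z0.128 29 ((0.583655834197998, 0.16691571474075317), (0.07760833203792572, 0.030011992901563644), 14.42149829864502) z [0.1283 0.1325 0.1361]
side 14516 1144
side base 1113 ((0.5653913021087646, 0.23559200763702393), (0.09775956720113754, 0.17358271777629852), 12.805002212524414) z [0.0087 0.0117 0.0142]
side orange [294.63703704 278.1037037 ] 135 [0.57784709 0.18318913 0.11588113]
side orange [283.23893805 323.2920354 ] 113 [0.55367146 0.29185573 0.11768292]
side z0.094 1379 ((0.565278172492981, 0.23519906401634216), (0.07820071280002594, 0.1706077605485916), 13.373822212219238) z [0.0973 0.1015 0.1045]
side z0.114 563 ((0.5658203363418579, 0.23429125547409058), (0.08482667058706284, 0.17026472091674805), 12.843167304992676) z [0.1146 0.119  0.1227]
side z0.128 109 ((0.5658995509147644, 0.23336520791053772), (0.077704057097435, 0.12311476469039917), 13.179049491882324) z [0.1285 0.1323 0.1347]
```

View pics/crop1.png

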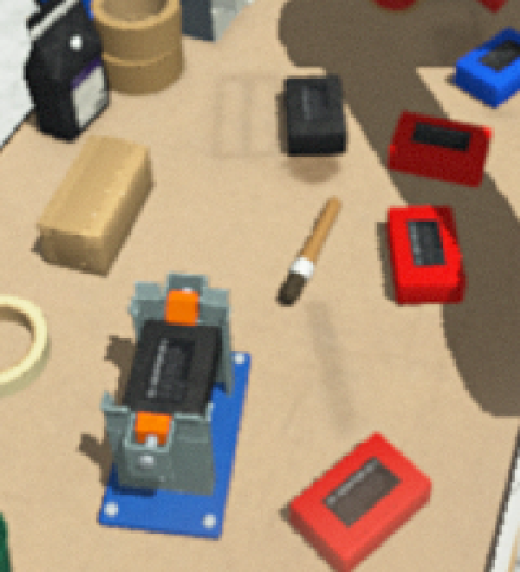

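Crop: the black brick sits alone at (315,112). The dispenser shows its orange catches at (182,305) and (153,428), with the stored brick between them. The measured sizes match the given ones: brick 65x100–105 mm, base 98x174 mm, heights right.

```bash
cat >> h.py <<'E'
from scipy.spatial.transform import Rotation as R
def go(s,P,yaw):
    "yaw: world angle of jaw axis. prints turn about tool x, then shift in axes after the turn, and the shift from current axes"
    M=R.from_rotvec(s["ee_rot"]).as_matrix(); a=np.arctan2(M[1,1],M[0,1])
    d=(yaw-a+np.pi/2)%np.pi-np.pi/2; t=-d  # tool x points down
    M2=M@R.from_rotvec([t,0,0]).as_matrix()
    e=(np.asarray(P)-s["eef_pos"])*100
    print("t",s["t"],"tcp",s["eef_pos"].round(4),"jaw deg",np.degrees(a).round(2),"toolx",M[:,0].round(4),"F",s["wrist_force"].round(1),"w",round(s["grip_width"],4))
    print("turn",t.round(4),"shift after turn cm",(M2.T@e).round(2),"| without turn",(M.T@e).round(2))
E
python3 - <<'E'
from h import *
from station import arm
go(arm.read_state(),[.587,-.178,.10],np.radians(23.2))
E
```

```text
t 0.1 tcp [ 0.2592 -0.5684  0.2134] jaw deg -65.49 toolx [-3.e-04  1.e-03 -1.e+00] F [-0.   0.5 -0.7] w 0.0913
turn -1.5479 shift after turn cm [ 11.37  45.51 -22.95] | without turn [ 11.37 -21.9  -46.02]
```

Call:
apply_moves(
  increments=[1, 0, -1.8, -3.8, 0, 1, 0, -1.8, -3.8, 0, 1, 0, -1.8, -3.8, 0, 1, 0, -1.8, -3.8, 0, 1, 0, -1.8, -3.8, 0, 1, 0, -1.8, -3.8, 0, 1, 0, -1.8, -3.8, 0, 1, 0, -1.8, -3.8, 0, 1, 0, -1.8, -3.8, 0, 1, 0, -1.8, -3.8, 0, 1, 0, -1.8, -3.8, 0, 1, 0, -1.8, -3.8, 0],
)

```text
t: 1.3
eef_pos: [0.5854, -0.1814, 0.2137]
ee_rot: [1.985, 0.432, -1.986]
wrist_force: [0.6, 0.5, -0.1]
grip_width: 0.0914
```

Call:
apply_moves(
  increments=[1, 0, 0, 0, -0.14, 1, 0, 0, 0, -0.14, 1, 0, 0, 0, -0.14, 1, 0, 0, 0, -0.14, 1, 0, 0, 0, -0.14, 1, 0, 0, 0, -0.14, 1, 0, 0, 0, -0.14, 1, 0, 0, 0, -0.14, 1, 0, 0, 0, -0.14, 1, 0, 0, 0, -0.14, 1, 0, 0, 0, -0.14, 1, 0, 0, 0, 0],
)

```text
t: 2.5
eef_pos: [0.5844, -0.1829, 0.2136]
ee_rot: [0.91, 1.373, -0.91]
wrist_force: [1.3, 0.1, -0.8]
grip_width: 0.0915
```

```bash
python3 - <<'E'
from h import *
from station import arm
go(arm.read_state(),[.587,-.178,.006],np.radians(23.2))
E
```

```text
t 2.5 tcp [ 0.5844 -0.1829  0.2136] jaw deg 22.91 toolx [-6.e-04  2.e-04 -1.e+00] F [ 1.3  0.1 -0.8] w 0.0915
turn -0.0051 shift after turn cm [20.76  0.44 -0.34] | without turn [20.76  0.44 -0.34]
```

Call:
apply_moves(
  increments=[1, 1.5, 0.44, -0.34, -0.005, 1, 3, 0, 0, 0, 1, 3, 0, 0, 0, 1, 3, 0, 0, 0, 1, 3, 0, 0, 0, 1, 2.5, 0, 0, 0, 1, 2, 0, 0, 0, 1, 1.5, 0, 0, 0, 1, 0.8, 0, 0, 0, 1, 0.4, 0, 0, 0, 1, 0, 0, 0, 0],
)

```text
t: 3.6
eef_pos: [0.5875, -0.1782, 0.007]
ee_rot: [0.909, 1.373, -0.909]
wrist_force: [0.7, -0.1, -0.7]
grip_width: 0.0914
```

```bash
python3 - <<'E'
from h import *
from station import arm
go(arm.read_state(),[.587,-.178,.006],np.radians(23.2))
E
```

```text
t 3.6 tcp [ 0.5875 -0.1782  0.007 ] jaw deg 22.98 toolx [ 2.e-04 -0.e+00 -1.e+00] F [ 0.7 -0.1 -0.7] w 0.0914
turn -0.0038 shift after turn cm [ 0.1  -0.04 -0.04] | without turn [ 0.1  -0.04 -0.04]
```

Call:
apply_moves(
  increments=[0.6, 0.05, 0, 0, 0, 0.6, 0, 0, 0, 0, 0.6, 0, 0, 0, 0, 0.6, 0, 0, 0, 0, 0.6, 0, 0, 0, 0, 0.6, 0, 0, 0, 0, 0.6, 0, 0, 0, 0, 0.6, 0, 0, 0, 0],
  squeeze=50,
)

```text
t: 4.4
eef_pos: [0.5875, -0.1782, 0.0068]
ee_rot: [0.908, 1.372, -0.908]
wrist_force: [-0.9, -0.2, 6.3]
grip_width: 0.065
```

Call:
apply_moves(
  increments=[0.6, 0, 0, 0, 0, 0.6, 0, 0, 0, 0, 0.6, -0.5, 0, 0, 0, 0.6, -2, 0, 0, 0, 0.6, -3, 0, 0, 0, 0.6, -4, 0, 0, 0, 0.6, -4, 0, 0, 0, 0.6, -4, 0, 0, 0, 0.6, -2.5, 0, 0, 0, 0.6, 0, 0, 0, 0],
)

```text
t: 5.4
eef_pos: [0.5889, -0.1787, 0.2104]
ee_rot: [0.908, 1.367, -0.906]
wrist_force: [-0.6, 0.4, -2.7]
grip_width: 0.0645
```

```bash
python3 - <<'E'
from h import *
from station import arm
go(arm.read_state(),[.5656,.2348,.20],np.radians(13.1))
print(arm.read_state()["q"].round(2))
E
```

```text
t 5.4 tcp [ 0.5889 -0.1787  0.2104] jaw deg 23.03 toolx [ 0.0057 -0.0023 -1.    ] F [-0.6  0.4 -2.7] w 0.0645
turn 0.1734 shift after turn cm [  0.93   7.1  -40.81] | without turn [  0.93  14.03 -38.97]
[-0.39  0.48  1.38  0.    1.27 -0.79]
```

Call:
apply_moves(
  increments=[0.6, 0, 0, 0, 0.087, 0.6, 0, 0, 0, 0.087, 0.6, 0, 0.7, -4, 0, 0.6, 0, 0.7, -4.1, 0, 0.6, 0, 0.7, -4.1, 0, 0.6, 0, 0.7, -4.1, 0, 0.6, 0, 0.7, -4.1, 0, 0.6, 0, 0.7, -4.1, 0, 0.6, 0, 0.7, -4.1, 0, 0.6, 0, 0.7, -4.1, 0, 0.6, 0, 0.7, -4.1, 0, 0.6, 0, 0.7, -4, 0],
)

```text
t: 6.6
eef_pos: [0.5622, 0.2367, 0.2052]
ee_rot: [1.038, 1.31, -1.041]
wrist_force: [0.7, -0.3, -2.2]
grip_width: 0.0647
```

Call:
apply_moves(
  increments=[0.6, 1.3, 0, 0, 0, 0.6, 0.6, 0, 0, 0, 0.6, 0, 0, 0, 0, 0.6, 0, 0, 0, 0],
)

```text
t: 7.0
eef_pos: [0.5633, 0.234, 0.1871]
ee_rot: [1.04, 1.308, -1.041]
wrist_force: [-0.6, 0.6, -2.8]
grip_width: 0.0648
```

```bash
python3 - <<'E'
from h import *
from station import arm
d=arm.get_image("side");np.savez("side1.npz",**d)
t=arm.get_image("top");np.savez("top1.npz",**t)
cv2.imwrite("pics/crop2.png",cv2.resize(d["color"][200:380,200:400],None,fx=3,fy=3,interpolation=3)[:,:,::-1])
s=arm.read_state();go(s,[.5656,.2348,.20],np.radians(13.1))
E
```

```text
t 7.1 tcp [0.5636 0.2343 0.1877] jaw deg 12.99 toolx [ 3.e-04  0.e+00 -1.e+00] F [ 0.1  0.7 -2.4] w 0.0648
turn -0.0019 shift after turn cm [-1.23  0.2  -0.01] | without turn [-1.23  0.2  -0.01]
```

View pics/crop2.png

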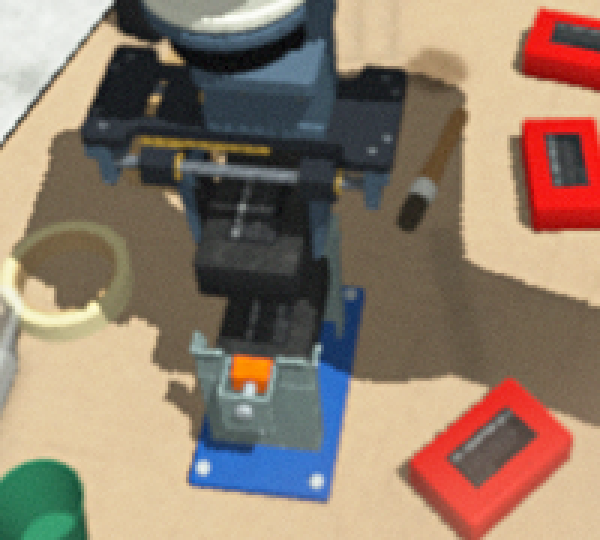

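The picture shows the brick held level above the dispenser, near end face at crop (248,265), near catch at (250,372). Next I measure its offset in the dispenser frame with the same camera.

```bash
python3 - <<'E'
from h import *
S0=np.load("side0.npz");S1=np.load("side1.npz")
a=np.radians(13.1);c=np.array([.5656,.2348]);Q=np.array([[np.cos(a),np.sin(a)],[-np.sin(a),np.cos(a)]])
def loc(w): 
    o=w.copy(); o[...,:2]=(w[...,:2]-c)@Q.T; return o
l0,l1=loc(cloud(S0)),loc(cloud(S1))
def st(n,q,k): print(n,len(q),np.percentile(q[:,k],[2,10,50,90,98]).round(4))
m=(abs(l1[...,0])<.045)&(l1[...,1]>.03)&(l1[...,1]<.06)&(l1[...,2]>.185)&(l1[...,2]<.21)
q=l1[m]; st("held end face v",q,1); st(" u",q,0)
b=q[abs(q[:,0])<.028]; print("face slope dv/du deg",np.degrees(np.polyfit(b[:,0],b[:,1],1)[0]).round(2))
# stored brick top extents; orange lips; base
q=l0[(abs(l0[...,0])<.05)&(abs(l0[...,1])<.06)&(abs(l0[...,2]-.102)<.006)&(S0["color"].max(-1)<75)]
st("stored u",q,0);st("stored v",q,1)
h=cv2.cvtColor(S0["color"],cv2.COLOR_RGB2HSV)
og=(h[...,0]<20)&(h[...,0]>5)&(h[...,1]>190)&(abs(l0[...,1])<.1)&(abs(l0[...,0])<.05)
for s in(1,-1):
    q=l0[og&(l0[...,1]*s>0)]; st("catch u",q,0); st("catch v",q,1)
bl=(h[...,0]>98)&(h[...,0]<128)&(h[...,1]>110)&(abs(l0[...,2]-.012)<.006)&(abs(l0[...,0])<.06)&(abs(l0[...,1])<.1)
q=l0[bl]; st("base u",q,0);st("base v",q,1)
q=l0[(abs(l0[...,2]-.132)<.006)&(abs(l0[...,0])<.06)&(abs(l0[...,1])<.1)]; st("endwall top u",q,0);st("v",q,1)
# end wall +y outer face lower: slope
q=l0[(abs(l0[...,0])<.03)&(l0[...,1]>.05)&(l0[...,1]<.085)&(l0[...,2]>.025)&(l0[...,2]<.09)];st("endwall face v",q,1);print(np.degrees(np.polyfit(q[:,0],q[:,1],1)[0]).round(2))
E
```

```text
held end face v 301 [0.0338 0.0476 0.0495 0.0506 0.0513]
 u 301 [-0.0351 -0.0338 -0.0065  0.0216  0.0274]
face slope dv/du deg -0.34
stored u 971 [-0.0315 -0.0272 -0.0027  0.0252  0.0304]
stored v 971 [-0.045  -0.0386 -0.004   0.0284  0.0345]
catch u 113 [-0.011  -0.0088  0.0003  0.0098  0.0114]
catch v 113 [0.039  0.0513 0.0589 0.0646 0.0655]
catch u 135 [-0.0118 -0.0095  0.0005  0.0099  0.0118]
catch v 135 [-0.0657 -0.0628 -0.0525 -0.0476 -0.0464]
base u 1108 [-0.048  -0.0451 -0.025   0.0328  0.0464]
base v 1108 [-0.0687 -0.0372  0.0595  0.0826  0.0856]
endwall top u 133 [-0.0375 -0.0352  0.0172  0.0345  0.0381]
v 133 [-0.0622 -0.0606 -0.0574  0.0583  0.0593]
endwall face v 226 [0.0532 0.0536 0.0547 0.0813 0.0822]
9.47
```

Call:
apply_moves(
  increments=[0.6, 0, 0.22, 0, -0.002, 0.6, 1.5, 0, 0, 0, 0.6, 1.5, 0, 0, 0, 0.6, 1.2, 0, 0, 0, 0.6, 0.8, 0, 0, 0, 0.6, 0, 0, 0, 0, 0.6, 0, 0, 0, 0],
  squeeze=60,
)

```text
t: 7.8
eef_pos: [0.5657, 0.2357, 0.1377]
ee_rot: [1.038, 1.309, -1.038]
wrist_force: [0.1, -0.4, -1.3]
grip_width: 0.0648
```

```bash
python3 - <<'E'
from h import *
from station import arm
go(arm.read_state(),[.5656,.2348,.0705],np.radians(13.1))
E
```

```text
t 7.8 tcp [0.5657 0.2357 0.1377] jaw deg 13.18 toolx [ 3.e-04  1.e-04 -1.e+00] F [ 0.1 -0.4 -1.3] w 0.0648
turn 0.0013 shift after turn cm [ 6.72 -0.03  0.08] | without turn [ 6.72 -0.03  0.08]
```

Call:
apply_moves(
  increments=[0.6, 0.5, 0, 0.05, 0, 0.6, 0.5, 0, 0, 0, 0.6, 0.5, 0, 0, 0, 0.6, 0.5, 0, 0, 0, 0.6, 0.5, 0, 0, 0, 0.6, 0, 0, 0, 0, 0.6, 0, 0, 0, 0],
)

```text
t: 8.5
eef_pos: [0.5666, 0.234, 0.1136]
ee_rot: [1.038, 1.307, -1.037]
wrist_force: [-0.9, -13.8, 16.9]
grip_width: 0.0646
```

Call:
apply_moves(
  increments=[0.6, 0, 0, 0.1, 0, 0.6, 0, 0, 0, 0, 0.6, 0, 0, 0, 0],
)

```text
t: 8.8
eef_pos: [0.5666, 0.2339, 0.1136]
ee_rot: [1.039, 1.308, -1.037]
wrist_force: [-1.7, -5.4, 15.4]
grip_width: 0.0648
```

```bash
python3 - <<'E'
from h import *
from station import arm
s=arm.read_state();go(s,[.5656,.2348,.0705],np.radians(13.1));print(s["moment"].round(2))
d=arm.get_image("side");np.savez("side2.npz",**d)
cv2.imwrite("pics/crop3.png",cv2.resize(d["color"][220:360,230:370],None,fx=4,fy=4,interpolation=3)[:,:,::-1])
E
```

```text
t 8.8 tcp [0.5666 0.2339 0.1136] jaw deg 13.18 toolx [ 0.0022  0.     -1.    ] F [-1.7 -5.4 15.4] w 0.0648
turn 0.0014 shift after turn cm [ 4.31 -0.09 -0.11] | without turn [ 4.31 -0.09 -0.11]
[-0.59  0.41  0.16]
```

View pics/crop3.png

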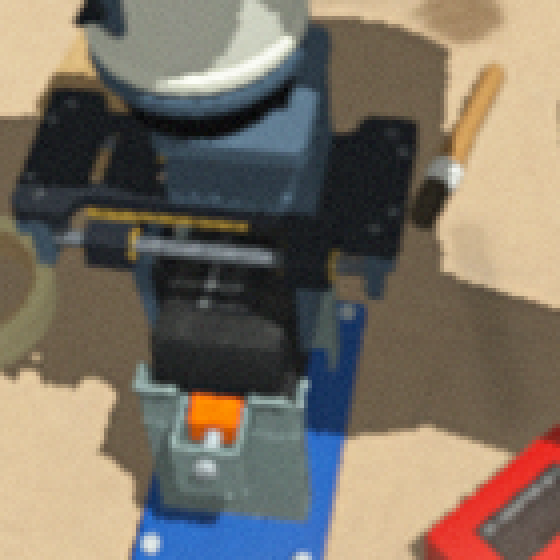

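The picture shows the brick between the legs on the catch slopes, near end at crop (230,350) and lip at (215,412). The sideways force is easing, so I continue down with a small extra shift.

Call:
apply_moves(
  increments=[0.6, 0, 0, 0.06, 0, 0.6, 0.4, 0, 0, 0, 0.6, 0.4, 0, 0, 0, 0.6, 0.4, 0, 0, 0, 0.6, 0.4, 0, 0, 0, 0.6, 0.4, 0, 0, 0, 0.6, 0, 0, 0, 0, 0.6, 0, 0, 0, 0],
)

```text
t: 9.65
eef_pos: [0.568, 0.2343, 0.0945]
ee_rot: [1.041, 1.306, -1.034]
wrist_force: [-0.5, 1.7, 23.1]
grip_width: 0.0651
```

```bash
python3 - <<'E'
from h import *
from station import arm
s=arm.read_state();go(s,[.5656,.2348,.0705],np.radians(13.1));print(s["moment"].round(2))
E
```

```text
t 9.65 tcp [0.568  0.2343 0.0945] jaw deg 13.19 toolx [ 0.0052  0.0014 -1.    ] F [-0.5  1.7 23.1] w 0.0651
turn 0.0017 shift after turn cm [ 2.4  -0.24 -0.11] | without turn [ 2.4  -0.24 -0.11]
[-0.67 -0.21  0.  ]
```

Call:
apply_moves(
  increments=[0.6, 0, -0.12, 0, 0, 0.6, 0.4, 0, 0, 0, 0.6, 0.4, 0, 0, 0, 0.6, 0.4, 0, 0, 0, 0.6, 0.3, 0, 0, 0, 0.6, 0, 0, 0, 0, 0.6, 0, 0, 0, 0],
)

```text
t: 10.35
eef_pos: [0.568, 0.2343, 0.0799]
ee_rot: [1.043, 1.305, -1.032]
wrist_force: [4.6, 1.1, 24.1]
grip_width: 0.0646
```

```bash
python3 - <<'E'
from h import *
from station import arm
s=arm.read_state();go(s,[.5656,.2348,.0705],np.radians(13.1));print(s["moment"].round(2))
d=arm.get_image("side");np.savez("side3.npz",**d)
cv2.imwrite("pics/crop4.png",cv2.resize(d["color"][220:360,230:370],None,fx=4,fy=4,interpolation=3)[:,:,::-1])
E
```

```text
t 10.35 tcp [0.568  0.2343 0.0799] jaw deg 13.18 toolx [ 0.0073  0.0022 -1.    ] F [ 4.6  1.1 24.1] w 0.0646
turn 0.0015 shift after turn cm [ 0.94 -0.23 -0.1 ] | without turn [ 0.94 -0.23 -0.1 ]
[ 0.28 -0.71  0.21]
```

View pics/crop4.png

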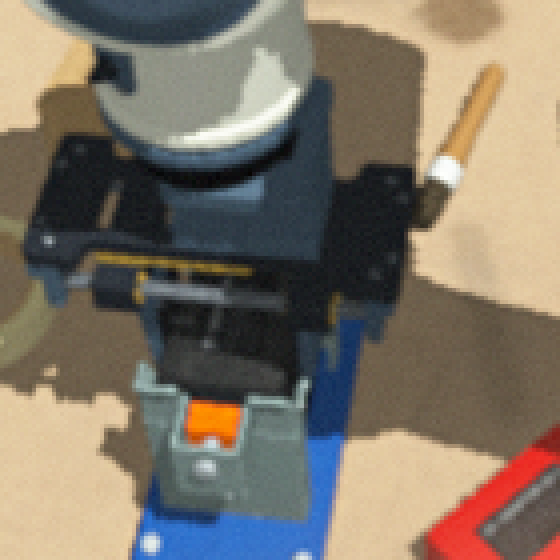

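The picture shows the brick sinking evenly, near end at crop (230,370) and the catch at (212,425) still pushed out. I continue to the bottom, undoing the x nudge.

Call:
apply_moves(
  increments=[0.6, 0, 0.08, 0, 0, 0.6, 0.3, 0, 0, 0, 0.6, 0.3, 0, 0, 0, 0.6, 0.3, 0, 0, 0, 0.6, 0.1, 0, 0, 0, 0.6, 0, 0, 0, 0, 0.6, 0, 0, 0, 0],
)

```text
t: 11.1
eef_pos: [0.568, 0.2345, 0.0696]
ee_rot: [1.042, 1.306, -1.033]
wrist_force: [0.3, 3.3, 22.2]
grip_width: 0.0646
```

```bash
cat > meas.py <<'E'
from h import *
from station import arm
import sys
s=arm.read_state();go(s,[.5656,.2348,.0705],np.radians(13.1));print(s["moment"].round(2))
d=arm.get_image("side")
a=np.radians(13.1);c=np.array([.5656,.2348]);Q=np.array([[np.cos(a),np.sin(a)],[-np.sin(a),np.cos(a)]])
def an(d,n):
    l=cloud(d); l[...,:2]=(l[...,:2]-c)@Q.T
    q=l[(abs(l[...,0])<.025)&(l[...,1]>.02)&(l[...,1]<.042)&(l[...,2]>.08)&(l[...,2]<.13)&(d["color"].max(-1)<80)]
    h=cv2.cvtColor(d["color"],cv2.COLOR_RGB2HSV)
    og=(h[...,0]<20)&(h[...,0]>5)&(h[...,1]>190)&(l[...,1]>.03)&(l[...,1]<.1)&(abs(l[...,0])<.05)
    o=l[og]
    print(n,"top z near end",len(q),np.percentile(q[:,2],[25,50,75]).round(4) if len(q) else "","+y catch v,z",len(o),np.median(o,0).round(4),np.argwhere(og).mean(0).round(1))
for n in("side0","side3"): an(np.load(n+".npz"),n)
an(d,"now")
cv2.imwrite(f"pics/{sys.argv[1]}.png",cv2.resize(d["color"][220:360,230:370],None,fx=4,fy=4,interpolation=3)[:,:,::-1])
E
python3 meas.py crop5
```

```text
t 11.1 tcp [0.568  0.2345 0.0696] jaw deg 13.2 toolx [ 0.0057  0.0019 -1.    ] F [ 0.3  3.3 22.2] w 0.0646
turn 0.0017 shift after turn cm [-0.09 -0.22 -0.08] | without turn [-0.09 -0.22 -0.08]
[-0.07 -0.34  0.14]
side0 top z near end 171 [0.1007 0.1016 0.1024] +y catch v,z 113 [0.0003 0.0589 0.1177] [323.3 283.2]
side3 top z near end 218 [0.1172 0.1183 0.1192] +y catch v,z 111 [0.001  0.0622 0.1177] [324.7 282.7]
now top z near end 207 [0.1064 0.1074 0.1086] +y catch v,z 112 [0.0007 0.0608 0.1177] [323.7 282.9]
```

The brick's top reads 107 mm against the 98 mm needed, so it slipped about 10 mm up in the grip. I press further and re-measure.

Call:
apply_moves(
  increments=[0.6, 0.3, 0, 0, 0, 0.6, 0.3, 0, 0, 0, 0.6, 0.3, 0, 0, 0, 0.6, 0.1, 0, 0, 0, 0.6, 0, 0, 0, 0, 0.6, 0, 0, 0, 0],
)

```text
t: 11.75
eef_pos: [0.5678, 0.2353, 0.0596]
ee_rot: [1.042, 1.307, -1.033]
wrist_force: [-1.5, 13.1, 22.9]
grip_width: 0.0651
```

```bash
python3 meas.py crop6 | grep -v side
```

```text
t 11.75 tcp [0.5678 0.2353 0.0596] jaw deg 13.19 toolx [ 0.0054  0.003  -1.    ] F [-1.5 13.1 22.9] w 0.0651
turn 0.0016 shift after turn cm [-1.09 -0.22  0.  ] | without turn [-1.09 -0.22  0.  ]
[ 1.09  0.14 -0.01]
now top z near end 120 [0.0946 0.0954 0.096 ] +y catch v,z 111 [0.0013 0.0587 0.1179] [323.3 283.2]
```

View pics/crop6.png

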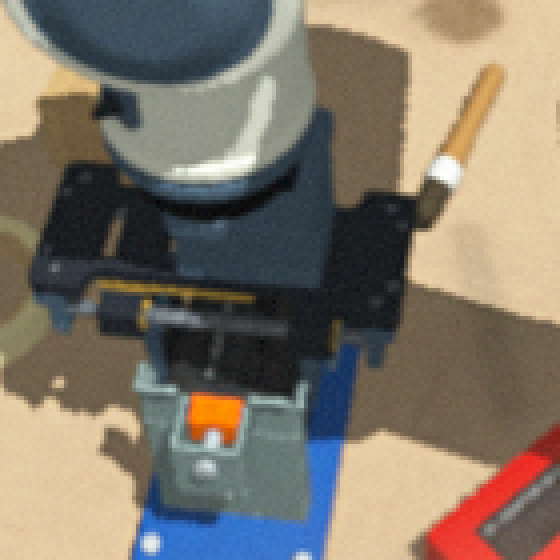

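The near catch has snapped closed (lip back at its original pixel, near end 95 mm). The +13 N sideways force says the far catch is still out, so I press a little more.

Call:
apply_moves(
  increments=[0.6, 0.2, 0, -0.05, 0, 0.6, 0.2, 0, -0.05, 0, 0.6, 0, 0, 0, 0, 0.6, 0, 0, 0, 0],
)

```text
t: 12.2
eef_pos: [0.5678, 0.2363, 0.0563]
ee_rot: [1.043, 1.306, -1.032]
wrist_force: [-3.9, 10.8, 34.0]
grip_width: 0.0648
```

```bash
python3 meas.py crop7 | grep -v side
```

```text
t 12.2 tcp [0.5678 0.2363 0.0563] jaw deg 13.19 toolx [ 0.0062  0.0031 -1.    ] F [-3.9 10.8 34. ] w 0.0648
turn 0.0016 shift after turn cm [-1.42 -0.24  0.1 ] | without turn [-1.42 -0.24  0.1 ]
[ 0.76  0.88 -0.03]
now top z near end 97 [0.0908 0.0916 0.0921] +y catch v,z 110 [0.0009 0.0587 0.1179] [323.2 283.2]
```

Call:
apply_moves(
  increments=[0.75, -0.3, 0, 0, 0, 0.85, 0, 0, 0, 0, 0.9, 0, 0.15, -0.05, 0, 0.9, -1, 0, 0, 0, 0.9, -2.5, 0, 0, 0, 0.9, -3, 0, 0, 0, 0.9, -4, 0, 0, 0, 0.9, -4, 0, 0, 0, 0.9, -3, 0, 0, 0, 0.9, 0, 0, 0, 0],
)

```text
t: 13.25
eef_pos: [0.5684, 0.2358, 0.2364]
ee_rot: [1.042, 1.305, -1.033]
wrist_force: [-0.6, 0.5, -0.2]
grip_width: 0.082
```

```bash
cat > chk.py <<'E'
from h import *
from station import arm
import sys
s=arm.read_state();go(s,[.5656,.2348,.15],np.radians(13.1))
d=arm.get_image("side");l=cloud(d)
a=np.radians(13.1);c=np.array([.5656,.2348]);Q=np.array([[np.cos(a),np.sin(a)],[-np.sin(a),np.cos(a)]])
l[...,:2]=(l[...,:2]-c)@Q.T
k=(abs(l[...,0])<.028)&(abs(l[...,1])<.046)&(l[...,2]>.08)&(l[...,2]<.14)&(d["color"].max(-1)<90)
for v in np.arange(-.045,.045,.01):
    q=l[k&(l[...,1]>v)&(l[...,1]<v+.01)]
    if len(q)>4: print("v",v.round(3),len(q),"z",np.median(q[:,2]).round(4))
h=cv2.cvtColor(d["color"],cv2.COLOR_RGB2HSV)
og=(h[...,0]<20)&(h[...,0]>5)&(h[...,1]>190)&(abs(l[...,1])<.1)&(abs(l[...,0])<.05)
for sg in(1,-1):
    m=og&(l[...,1]*sg>0)
    if m.sum()>4: print("catch",sg,m.sum(),np.median(l[m],0).round(4),"px",np.argwhere(m).mean(0).round(1))
cv2.imwrite(f"pics/{sys.argv[1]}.png",cv2.resize(d["color"][220:360,230:370],None,fx=4,fy=4,interpolation=3)[:,:,::-1])
E
python3 chk.py crop8
```

```text
t 13.25 tcp [0.5684 0.2358 0.2364] jaw deg 13.18 toolx [ 0.0068  0.002  -1.    ] F [-0.6  0.5 -0.2] w 0.082
turn 0.0014 shift after turn cm [ 8.63 -0.36  0.04] | without turn [ 8.63 -0.36  0.04]
v -0.045 98 z 0.1017
v -0.035 99 z 0.1018
v -0.025 104 z 0.1018
v -0.015 92 z 0.1016
v -0.005 101 z 0.1017
v 0.005 98 z 0.1017
v 0.015 110 z 0.1018
v 0.025 119 z 0.1014
v 0.035 15 z 0.1023
catch 1 111 [0.0012 0.059  0.1177] px [323.3 283.1]
catch -1 132 [-0.0006 -0.0528  0.1144] px [278.2 294.8]
```

View pics/crop8.png

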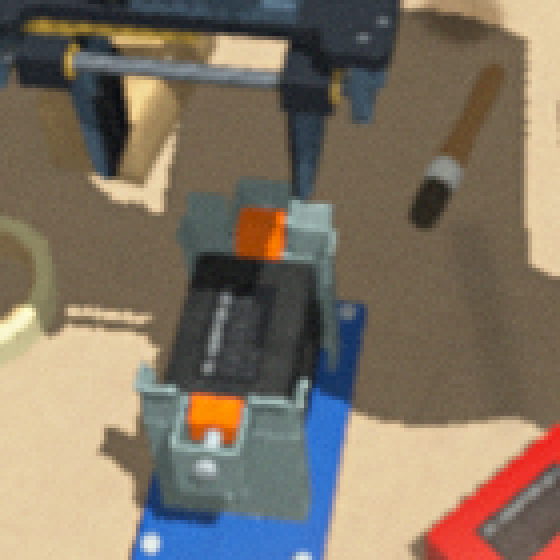

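The picture shows the new brick flat between the two closed catches, near at crop (215,417) and far at (260,235), with the jaws empty. I let a second pass, then do a last check.

Call:
apply_moves(
  increments=[0.9, -3, 0, 0, 0, 0.9, 0, 0, 3, 0, 0.9, 0, 0, 4, 0, 0.9, 0, 0, 4, 0, 0.9, 0, 0, 4, 0, 0.9, 0, 0, 3, 0, 0.9, 0, 0, 0, 0, 0.9, 0, 0, 0, 0, 0.9, 0, 0, 0, 0, 0.9, 0, 0, 0, 0],
)

```text
t: 14.3
eef_pos: [0.6073, 0.0611, 0.2611]
ee_rot: [1.037, 1.31, -1.038]
wrist_force: [0.0, -0.1, 0.2]
grip_width: 0.0817
```

```bash
python3 chk.py crop9; python3 - <<'E'
from h import *
from station import arm
d=arm.get_image("side");cv2.imwrite("pics/side_end.png",d["color"][:,:,::-1])
S0=np.load("side0.npz");l=cloud(d);l0=cloud(S0)
a=np.radians(13.1);Q=np.array([[np.cos(a),np.sin(a)],[-np.sin(a),np.cos(a)]])
for n,w,I in(("start",l0,S0),("now",l,d)):
    u=w.copy();u[...,:2]=(w[...,:2]-[.5656,.2348])@Q.T
    m=(abs(abs(u[...,0])-.032)<.006)&(abs(u[...,1])<.034)&(u[...,2]>.02)&(u[...,2]<.1)&(I["color"].max(-1)<80)
    print(n,"dark side-face px by height",np.histogram(u[m][:,2],[.02,.034,.05,.066,.082,.1])[0])
E
```

```text
t 14.3 tcp [0.6073 0.0611 0.2611] jaw deg 13.25 toolx [-6.e-04  1.e-04 -1.e+00] F [ 0.  -0.1  0.2] w 0.0817
turn 0.0026 shift after turn cm [ 11.12  -0.12 -17.86] | without turn [ 11.12  -0.07 -17.86]
v -0.045 99 z 0.1017
v -0.035 107 z 0.1018
v -0.025 91 z 0.1016
v -0.015 99 z 0.1019
v -0.005 106 z 0.1018
v 0.005 98 z 0.1017
v 0.015 103 z 0.1017
v 0.025 119 z 0.1013
v 0.035 17 z 0.1014
catch 1 112 [0.0008 0.0591 0.1174] px [323.3 283.2]
catch -1 137 [ 0.0006 -0.0524  0.1149] px [278.2 294.6]
start dark side-face px by height [ 0  0  0  7 79]
now dark side-face px by height [ 0  2 24 18 86]
```

View pics/side_end.png

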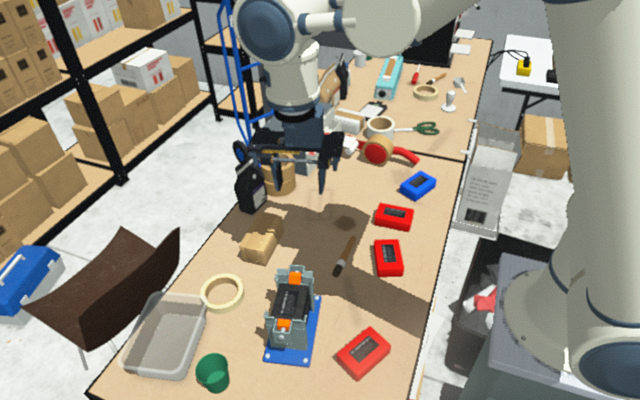

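The whole view shows the loose brick gone from (345,204). The loaded dispenser is at (292,305), with more dark brick visible lower down its side. Brush (343,255), carton (260,245), roll (222,293) and the look-alikes are where they were.

```bash
python3 -c "
from station import arm
print(arm.hand_in())"
```

```text
the job is handed in; nothing more can be done
None
```

The black brick is loaded in the dispenser on top of the stored one, held by both catches. I pressed the pile down, let go, backed the arm away and handed in the job at about 14.5 s.

**Last checks:**
- The brick's top is flat at 101.3–101.9 mm along its whole length, against a nominal 102 mm.
- Both catch lips are back at their starting pixels, so both are closed, and this was unchanged about 1 s after release.
- More dark brick side shows at 50–82 mm than at the start, as expected with two bricks in the pile.
- In the last picture, the other things and the red and blue look-alikes look to be where they were. I judged this by eye only.

**What disagreed:**
- **Slip:** the brick slipped about 10 mm up in the grip while being pressed, so I pressed further, guided by the camera.
- **Press force:** it ran at 22–24 N, and 34 N at the deepest point, rather than the stated 15 N or so.
- **Sideways force:** forces up to 14 N suggested contact at one end. At the deepest press I took the remaining 11–13 N to mean the far catch was still out, but the check after release showed it closed.

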